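Unbolt the spark plug case

TASK

A customer wants spark plugs from the red display case on the counter. Unbolt it: lift the bolt's red knob up out of its notch until it stands about upright, then slide the bolt out of its keeper, all the way back to its stop, and let go. Leave the black-knobbed bolt of the blue case as it is, and do not open any lid.

Things in the scene. Friction and masses are not known exactly. Their poses are not given: they have to be found in the camera images.
- red_pivot (a point): point fixed to the red case on its bolt's axis, where the handle's stem starts when locked; 75 mm above the counter, 20 mm above the clear lid. z up, +y along the bolt the way it draws out, handle leans to -x. The case (170 in x, 230 in y, 55 mm high, spark plugs inside) is centred at x = -15, y = 20 mm. Two straps 22 mm wide, 11 mm above the axis, at y = -35..-15 and 62..78 mm
- red_bolt (a joint): how far the red case's bolt (12 mm bar) is drawn, m: 0 locked, its tip in a keeper at y = -80..-65 mm of red_pivot; free of it from 0.020; 0.048 is its stop. About 2 N of drag; stays where left. With the stem in the notch it moves only about 5 mm. Notch: steel cheeks at x = -26..-16 mm, 19 mm above the axis, one at y = -13..-7, the other a long guard at y = 8..70
- red_handle (a joint): how far the red bolt's handle (7 mm stem, red 20 mm ball knob) is lifted about the bolt's axis, rad: 0 down in the notch, clear from 0.7, upright 1.22, stop 1.57; light friction, stays where left. With a = 0.35 + this joint and s = red_bolt the ball's centre is (-0.06 cos a, s, 0.06 sin a) m in red_pivot. Pinch it from above, fingers closing along y; it swivels in them
- black_knob (a point): centre of the 20 mm black ball knob on the blue case of round filters: the same bolt and case as the red one in size and layout, but it must stay bolted

How it is judged (in metres and radians):
On the way:
1. the red knob is lifted clear of its notch with the bolt not yet drawn (value of joint red_handle above 0.65 rad and value of joint red_bolt below 0.02 m), for 0.1 s.
At the end, for the whole second after the job is handed in: The red case's bolt is drawn out at least 36 of its 48 mm and at rest; the black knob is within 12 mm of where it started (value of joint red_bolt above 0.036 m and velocity of joint red_bolt below 0.01 m/s and distance of black_knob from where it was at the start of the episode below 0.012 m); the robot touches nothing.
It fails at once if the black-knobbed bolt is lifted or slid (its knob moves more than 12 mm) (distance of black_knob from where it was at the start of the episode above 0.012 m).
It also fails if it takes over 32 s, if anything falls off the work surface, if the arm or the gripper's body presses on something with over 40 N, if the wrist force passes 120 N, or if a joint passes its speed limit or range.

ROBOT

A 7-joint arm with a two-finger parallel gripper is mounted at the origin on the work surface. World frame = base frame: x ahead of the robot, y to its left, z up, the work surface at z = 0. Lengths are in mm, angles in rad, forces in N, time in s.
With the tool pointing down it reaches from about 425 to 875 mm from the base axis. Payload 4.7 kg.
Tool frame: the origin (TCP) lies midway between the tips of the shut fingers; the grasp point (between the pads) lies 19 mm behind it; z points along the fingers, y is the line along which they close (so a half turn about z gives the same grasp; the last joint's range is limited). The gripper opens to 87 mm and grips with 3 to 60 N. Pads are 19 mm wide; open, the fingers measure 117 mm over their backs; the gripper's body (75 mm by 190 mm) begins 51 mm behind the grasp point.
Start: joints at [-1.224, 0.321, -0.07, 1.45, 0.023, 1.371, -0.057], TCP at [212.377, 614.347, 222.587] pointing down, gripper open.
Joint ranges: [-2.86, 2.86], [-0.3, 2.09], [-1.38, 1.24], [0.06, 2.45], [-1.56, 4.7], [0.09, 2.05], [-2.69, 2.69]. Speed limits (rad/s): [2.57, 2.57, 3.14, 3.14, 3.14, 3.14, 3.14].

INTERFACE

Orientations are given as a rotation vector (axis times angle).
In Python, from workcell import robot gives the robot as it stands.
- The arm moves only by the shell command python3 -m creep 'ROWS'. ROWS is JSON, a list of rows, each a list of 7 numbers: the shift along the tool's x, y, z as a fraction of full scale, then the turn, a rotation vector about the tool's x, y, z as a fraction of full scale, then the gripper command: -1 is fully open, 1 is shut, values between are in proportion. A call has 1 to 20 rows; each row is the pose to reach, as a shift and turn from the pose commanded when the call began, along the tool's axes at that moment; what a row does not reach only later rows make up. Full scale, the value 1, is 30 cm for a shift and 120 degrees for a turn. A row lasts 1/10 s, in which the tool goes at most 50 mm and 8.59 degrees, less where a joint would pass 70% of its speed; a pose out of reach is approached as far as the arm can. A call with a number of a shift or a turn outside -1 to 1 is refused whole. A call with a gripper value outside its range is refused whole. The fingers move at their own pace and stop on an object; the grip force is fixed at half the most. Time passes only in rows, so rows that repeat a pose let the fingers close. It gives the time, the measured TCP pose, the force, the opening and the grip force at its end, in the units of the state.
- robot.observe(): the state, without advancing time (a new reading comes with each control period).
- robot.grab_frame(name): name is "scene" or "top" or "wrist"; returns the picture (480x640x3 uint8, red, green, blue); there is no depth.
- robot.camera_params(name): a dict with "fx", "fy", "cx", "cy" (pixels), "R" (3x3) and "t" (3): a world point X has camera coordinates R X + t. Camera axes: x right, y down, z forward; pixel columns grow to the right and rows downward; lengths in mm; the calibration is good to about 2 mm. A picture is of the moment at which its call begins: read the wrist's pose just before it. camera_params takes no time and is no camera call; for the wrist camera it gives the pose at the moment of the call.
- robot.hand_in(): hands the job in; it is judged then, once.
The state is a dict: "time_s": time; "q": joint angles; "dq": joint speeds; "joint_torque": joint torques, N m; "ee_pos": TCP position; "tcp_rot": TCP orientation; "wrist_force": force on the tool from outside, world axes, zero at the start; "torque": the same for the moment, N m; "grip_width": opening from 0.0 (shut) to 1.0 (fully open); "gripper_force": force on a finger pad.
Only numpy, scipy, OpenCV 4.12 (cv2) and the standard library are available. Lean on these libraries where they do the work, as an engineer would, in place of code of your own. Each camera call takes 0.05 s, during which the arm holds its last target. There are 200 camera calls.

## Working session

There is one attempt and no reset: what is moved stays moved. The work goes in short steps, Python scripts to look and compute and a shell command to move; the robot and the scene stay as the last step left them, time stands still between calls to the robot, and variables do not carry over. Pictures are saved under pics/ and viewed, at most 10 in all, crops included, and the job is handed in when it is done.

```bash
mkdir -p pics; ls
python3 - <<'E'
from workcell import robot
import cv2,numpy as np
o=robot.observe();print(o['time_s'],o['ee_pos'],o['tcp_rot'],o['grip_width'])
for n in("scene","top"):
    p=robot.camera_params(n);print(n,p)
    cv2.imwrite(f'pics/{n}0.png',robot.grab_frame(n)[:,:,::-1])
E
```

```text
pics
0.0 [212.19644266 613.80802408 221.47332956] [-5.20159460e-01 -3.09802926e+00  2.97615757e-03] 0.999370541369496
scene {'fx': 562.7990087389442, 'fy': 562.7990087389442, 'cx': 323.5561168139037, 'cy': 238.59821616448485, 'R': array([[-0.65236975,  0.75778909,  0.01301562],
       [ 0.52411779,  0.46347732, -0.71448535],
       [-0.54746165, -0.45928691, -0.69952932]]), 't': array([ 381.89168282, -201.3526899 , 1157.31861535])}
top {'fx': 536.9340475318619, 'fy': 536.9340475318619, 'cx': 317.78955724269895, 'cy': 243.5841019052258, 'R': array([[-0.02451999, -0.99949999, -0.01996336],
       [-0.9995431 ,  0.02486431, -0.01718615],
       [ 0.01767393,  0.01953284, -0.99965299]]), 't': array([ 19.26637893, 566.11250038, 915.93515855])}
```

View pics/scene0.png

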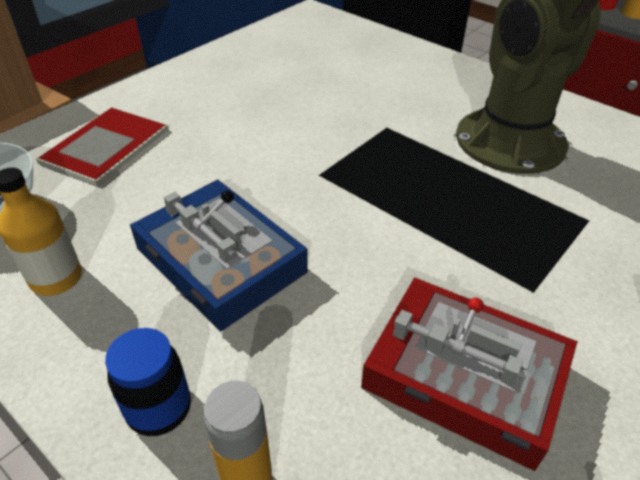

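View pics/top0.png

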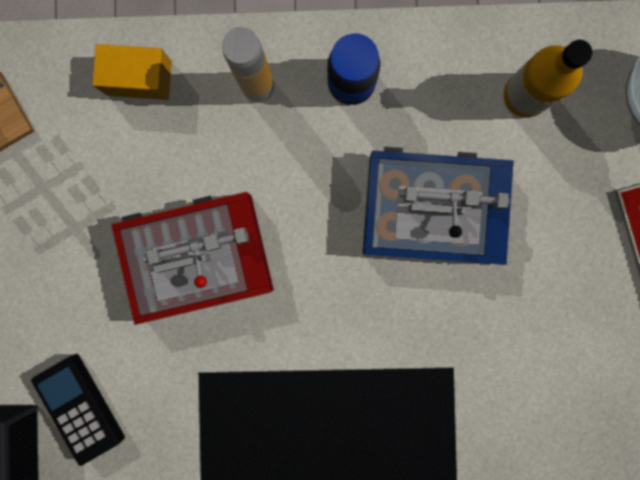

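The scene view shows the red knob near (475,304) and the red case around it. In the top view the red knob is near (201,282), the keeper is at the right end (240,236), and the bolt draws to the image left. The black knob is far off at (455,231).

```bash
cat > h.py <<'E'
import numpy as np,cv2
from workcell import robot
def ray(p,uv):
    R=np.array(p['R']);c=-R.T@np.array(p['t'])
    d=R.T@np.array([(uv[0]-p['cx'])/p['fx'],(uv[1]-p['cy'])/p['fy'],1]);return c,d/np.linalg.norm(d)
def plane(p,uv,z):
    c,d=ray(p,uv);return c+d*(z-c[2])/d[2]
def tri(obs):
    A=np.zeros((3,3));b=np.zeros(3)
    for p,uv in obs:
        c,d=ray(p,uv);M=np.eye(3)-np.outer(d,d);A+=M;b+=M@c
    X=np.linalg.solve(A,b)
    return X,[float(np.linalg.norm((np.eye(3)-np.outer(ray(p,u)[1],ray(p,u)[1]))@(X-ray(p,u)[0]))) for p,u in obs]
def knob(im,near=None,r=25):   # bright saturated red ball (rgb image)
    f=im.astype(int);m=((f[:,:,0]>190)&(f[:,:,1]<110)&(f[:,:,2]<110)).astype(np.uint8)
    if near is not None:
        k=np.zeros_like(m);cv2.circle(k,near,r,1,-1);m*=k
    n,_,s,c=cv2.connectedComponentsWithStats(m)
    i=1+np.argmax(s[1:,4]);return c[i],s[i]
E
python3 - <<'E'
from h import *
ps,pt=robot.camera_params("scene"),robot.camera_params("top")
s=cv2.imread('pics/scene0.png')[:,:,::-1];t=cv2.imread('pics/top0.png')[:,:,::-1]
a,sa=knob(s,(475,304));b,sb=knob(t,(201,282),15);print(a,sa,b,sb)
K,e=tri([(ps,a),(pt,b)]);print('knob',K,e)
hsv=cv2.cvtColor(t,cv2.COLOR_RGB2HSV)
m=((hsv[:,:,1]>150)&((hsv[:,:,0]<8)|(hsv[:,:,0]>172))&(hsv[:,:,2]>60)).astype(np.uint8);m[:,330:]=0
c=max(cv2.findContours(m,0,2)[0],key=cv2.contourArea);r=cv2.minAreaRect(c);box=cv2.boxPoints(r);print(r)
W=np.array([plane(pt,u,55) for u in box]);print(W)
# +y of case: long edge dir, image-left
E=[(W[i]-W[(i+1)%4]) for i in range(4)];L=max(E,key=np.linalg.norm);print([np.linalg.norm(x) for x in E])
y=L/np.linalg.norm(L)
if y[1]<0:y=-y
x=np.array([y[1],-y[0],0]);cen=W.mean(0)
# check: knob in pivot frame
piv=K-(-0.06*np.cos(.35)*1000)*x-np.array([0,0,60*np.sin(.35)])
print('y',y,'yaw',np.degrees(np.arctan2(y[1],y[0])),'piv',piv,'centre in piv',(cen-piv)@x,(cen-piv)@y)
E
```

```text
Traceback (most recent call last):
  File "h.py", line 19, in knob
    i=1+np.argmax(s[1:,4]);return c[i],s[i]
        ~~~~~~~~~^^^^^^^^^
ValueError: attempt to get argmax of an empty sequence
```

```bash
sed -i 's/m=((f\[:,:,0\]>190).*/m=((f[:,:,0]>165)\&(f[:,:,0]>2*f[:,:,1])\&(f[:,:,0]>2*f[:,:,2])).astype(np.uint8)/' h.py
cat > m.py <<'E'
from h import *
ps,pt=robot.camera_params("scene"),robot.camera_params("top")
s=cv2.imread('pics/scene0.png')[:,:,::-1];t=cv2.imread('pics/top0.png')[:,:,::-1]
print(s[304,475],t[282,201],t[290,260],s[290,420])
a,sa=knob(s,(475,304));b,sb=knob(t,(201,282),15);print(a,sa,b,sb)
K,e=tri([(ps,a),(pt,b)]);print('knob',K,e)
hsv=cv2.cvtColor(t,cv2.COLOR_RGB2HSV)
m=((hsv[:,:,1]>150)&((hsv[:,:,0]<8)|(hsv[:,:,0]>172))&(hsv[:,:,2]>60)).astype(np.uint8);m[:,330:]=0
c=max(cv2.findContours(m,0,2)[0],key=cv2.contourArea);r=cv2.minAreaRect(c);box=cv2.boxPoints(r);print(r)
W=np.array([plane(pt,u,55) for u in box]);print(W)
E=[(W[i]-W[(i+1)%4]) for i in range(4)];L=max(E,key=np.linalg.norm);print([np.linalg.norm(x) for x in E])
y=L/np.linalg.norm(L)
if y[1]<0:y=-y
x=np.array([y[1],-y[0],0]);cen=W.mean(0)
piv=K+60*np.cos(.35)*x-np.array([0,0,60*np.sin(.35)])
print('y',y,'yaw',np.degrees(np.arctan2(y[1],y[0])),'piv',piv,'centre in piv',(cen-piv)@x,(cen-piv)@y)
E
python3 m.py
```

```text
[175  29  25] [168  22  18] [104  11   8] [123  22  19]
[473.73015873 301.46031746] [469 298  10   8  63] [201.875 281.125] [201 280   3   3   8]
knob [510.21865225 185.49823543  99.71357948] [1.9595032623021524, 1.959503262302179]
((191.60198974609375, 257.0416259765625), (103.45379638671875, 142.45382690429688), 76.67547607421875)
[[607.44100716 342.76681205  55.        ]
 [655.1303124  114.2485781   55.        ]
 [490.49089507  79.12289165  55.        ]
 [442.31977744 306.55307223  55.        ]]
[np.float64(233.44132684544203), np.float64(168.34474029807797), np.float64(232.47568391583144), np.float64(169.04572001609313)]
y [-0.20428819  0.97891079  0.        ] yaw 101.78783332323682 piv [565.39237738 197.01240029  79.13971103] centre in piv -13.40725261898913 16.752682353107083
```

Measurement is consistent with the text: the knob is at about (510,185,97) and the case's y axis is at 101.8°. I'll move above it and turn −30.9° about tool z.

```bash
python3 -m creep '[[-0.7,-0.513,0,0,0,0,-1],[-0.7,-0.513,0,0,0,0,-1],[-0.7,-0.513,0,0,0,0,-1],[-0.7,-0.513,0,0,0,0,-1],[-0.7,-0.513,0,0,0,0,-1],[-0.7,-0.513,0,0,0,0,-1]]'
python3 -m creep '[[-0.7,-0.513,0.18,0,0,-0.2575,-1],[-0.7,-0.513,0.18,0,0,-0.2575,-1],[-0.7,-0.513,0.18,0,0,-0.2575,-1],[-0.7,-0.513,0.18,0,0,-0.2575,-1],[-0.7,-0.513,0.18,0,0,-0.2575,-1],[-0.7,-0.513,0.18,0,0,-0.2575,-1],[-0.7,-0.513,0.18,0,0,-0.2575,-1],[-0.7,-0.513,0.18,0,0,-0.2575,-1],[-0.7,-0.513,0.18,0,0,-0.2575,-1]]'
python3 - <<'E'
from h import *
o=robot.observe();p=robot.camera_params("wrist");im=robot.grab_frame("wrist")
cv2.imwrite('pics/w1.png',im[:,:,::-1])
import pickle;pickle.dump((p,o),open('w1.pkl','wb'))
c,s=knob(im);print(o['ee_pos'],o['tcp_rot'],c,s,plane(p,c,96))
E
```

```text
time_s: 0.7
ee_pos: [365.4, 393.9, 222.5]
tcp_rot: [0.535, 3.093, -0.004]
wrist_force: [1.0, -0.6, -0.3]
grip_width: 0.996
gripper_force: 0.0
time_s: 1.6
ee_pos: [508.0, 188.1, 168.5]
tcp_rot: [0.328, -3.124, -0.001]
wrist_force: [-0.4, -0.2, 0.7]
grip_width: 1.0
gripper_force: 0.0
[507.98531932 188.14847651 168.50358431] [ 3.27763664e-01 -3.12401660e+00 -1.31804657e-03] [314.24038462 264.79423077] [303 250  24  29 520] [513.35200359 186.42241817  96.        ]
```

View pics/w1.png

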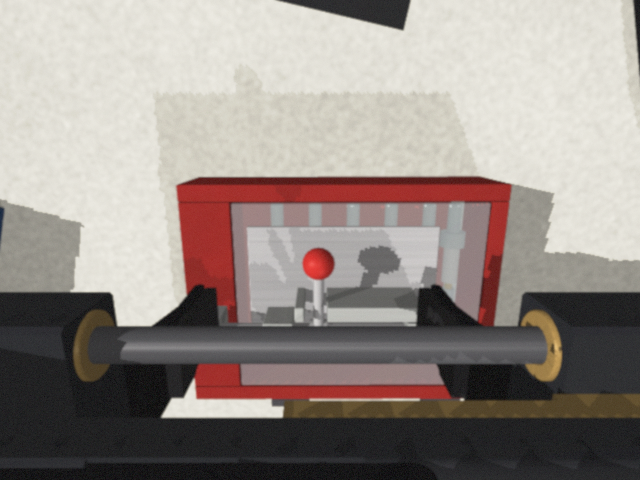

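The wrist view shows the red ball at (318,263), with the notch and stem just below it. The case's edges lie parallel to the image rows, so the yaw is right.

Run:
```python
from h import *
import pickle
from scipy.spatial.transform import Rotation as Rt
p,o=pickle.load(open('w1.pkl','rb'));ps,pt=robot.camera_params("scene"),robot.camera_params("top")
K,e=tri([(p,(318.5,263)),(ps,(475.3,303.5)),(pt,(201,281.7))]);print(K,e)
print(tri([(p,(318.5,263)),(ps,(475.3,303.5))]),plane(p,(318.5,263),96))
o=robot.observe();R=Rt.from_rotvec(o['tcp_rot']);print(R.as_matrix())
print('tool-frame shift of TCP to grasp (mm)',R.inv().apply(K-np.array(o['ee_pos']))-[0,0,-19])
```

```text
[510.17469593 188.04260632  98.0338835 ] [0.9861888770961793, 2.0505661923144163, 2.4265895658731744]
(array([510.39142336, 189.31562777,  99.36394009]), [0.8497935859082955, 0.8497935859082958]) [511.67929285 188.74171661  96.        ]
[[-9.78102419e-01 -2.08124111e-01 -1.10290084e-04]
 [-2.08124132e-01  9.78102095e-01  7.98570727e-04]
 [-5.83268612e-05  8.04037988e-04 -9.99999675e-01]]
tool-frame shift of TCP to grasp (mm) [-2.05401436 -0.73559712 89.64264151]
```

```bash
python3 -m creep '[[-0.01,0,0.1,0,0,0,-1],[-0.01,0,0.2,0,0,0,-1],[-0.01,0,0.295,0,0,0,-1],[-0.01,0,0.295,0,0,0,-1],[-0.01,0,0.295,0,0,0,1],[-0.01,0,0.295,0,0,0,1],[-0.01,0,0.295,0,0,0,1],[-0.01,0,0.295,0,0,0,1],[-0.01,0,0.295,0,0,0,1],[-0.01,0,0.295,0,0,0,1],[-0.01,0,0.295,0,0,0,1],[-0.01,0,0.295,0,0,0,1]]'
```

```text
time_s: 2.85
ee_pos: [511.7, 186.8, 80.1]
tcp_rot: [-0.324, 3.125, 0.0]
wrist_force: [-0.1, -0.5, 0.1]
grip_width: 0.362
gripper_force: 0.0
```

```bash
python3 -m creep '[[0,0,0,0,0,0,1],[0,0,0,0,0,0,1],[0,0,0,0,0,0,1],[0,0,0,0,0,0,1],[0,0,0,0,0,0,1]]'
```

```text
time_s: 3.35
ee_pos: [511.6, 187.2, 80.1]
tcp_rot: [-0.324, 3.125, 0.001]
wrist_force: [-0.8, 1.1, -0.0]
grip_width: 0.204
gripper_force: 30.0
```

```bash
python3 -m creep '[[-0.006,0,-0.0137,0,0,0,1],[-0.0123,0,-0.0273,0,0,0,1],[-0.0205,0,-0.040,0,0,0,1],[-0.0287,0,-0.0523,0,0,0,1],[-0.0387,0,-0.0635,0,0,0,1],[-0.0487,0,-0.0747,0,0,0,1],[-0.0487,0,-0.0747,0,0,0,1]]'
python3 - <<'E'
from h import *
p=robot.camera_params("wrist");im=robot.grab_frame("wrist");s=robot.grab_frame("scene")
cv2.imwrite('pics/w2.png',np.hstack([im[200:460,150:470],cv2.resize(s[250:430,360:580],(320,260))])[:,:,::-1])
E
```

```text
time_s: 4.05
ee_pos: [526.3, 190.1, 103.1]
tcp_rot: [-0.324, 3.125, 0.0]
wrist_force: [-2.5, 2.3, -0.7]
grip_width: 0.205
gripper_force: 30.0
```

View pics/w2.png

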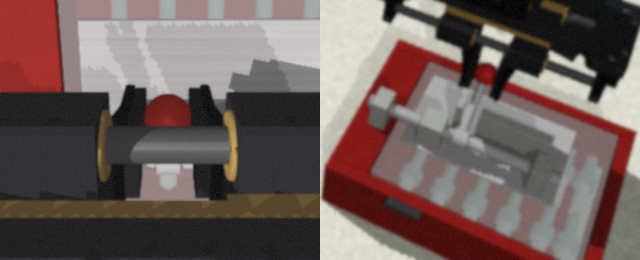

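The ball sits between the fingertips and has followed them up (left crop centre (167,112), right crop (487,73)). I'll continue the arc.

```bash
python3 -m creep '[[-0.0115,0,-0.01,0,0,0,1],[-0.023,0,-0.0193,0,0,0,1],[-0.036,0,-0.028,0,0,0,1],[-0.0487,0,-0.035,0,0,0,1],[-0.0625,0,-0.0415,0,0,0,1],[-0.0763,0,-0.0463,0,0,0,1],[-0.0905,0,-0.0505,0,0,0,1],[-0.1053,0,-0.0537,0,0,0,1],[-0.1253,0,-0.056,0,0,0,1],[-0.1253,0,-0.056,0,0,0,1],[-0.1253,0,-0.056,0,0,0,1]]'
python3 - <<'E'
from h import *
p=robot.camera_params("wrist");im=robot.grab_frame("wrist");s=robot.grab_frame("scene")
cv2.imwrite('pics/w3.png',np.hstack([im[200:460,150:470],cv2.resize(s[250:430,360:580],(320,260))])[:,:,::-1])
E
```

```text
time_s: 5.25
ee_pos: [564.0, 198.1, 120.3]
tcp_rot: [-0.324, 3.122, 0.001]
wrist_force: [-3.0, 3.6, 5.3]
grip_width: 0.206
gripper_force: 30.0
```

View pics/w3.png

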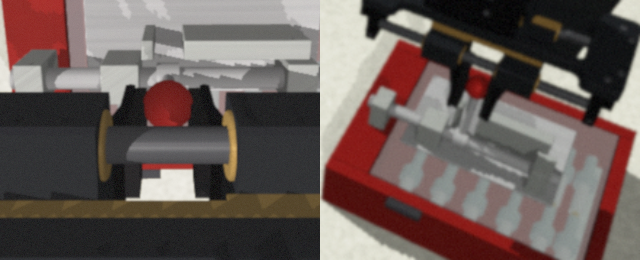

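The knob is still held and stands about upright, with the stem clear of the notch cheeks. Next I draw the bolt along tool +y.

```bash
python3 -m creep '[[0,0.015,0,0,0,0,1],[0,0.03,0,0,0,0,1],[0,0.045,0,0,0,0,1],[0,0.06,0,0,0,0,1],[0,0.075,0,0,0,0,1],[0,0.09,0,0,0,0,1],[0,0.105,0,0,0,0,1],[0,0.12,0,0,0,0,1],[0,0.135,0,0,0,0,1],[0,0.15,0,0,0,0,1],[0,0.158,0,0,0,0,1],[0,0.158,0,0,0,0,1],[0,0.158,0,0,0,0,1]]'
python3 - <<'E'
from h import *
p=robot.camera_params("wrist");im=robot.grab_frame("wrist");s=robot.grab_frame("scene")
cv2.imwrite('pics/w4.png',np.hstack([im[200:460,150:470],cv2.resize(s[250:430,360:580],(320,260))])[:,:,::-1])
E
```

```text
time_s: 6.65
ee_pos: [554.3, 241.8, 120.2]
tcp_rot: [-0.321, 3.123, -0.003]
wrist_force: [-2.3, -1.2, 6.2]
grip_width: 0.204
gripper_force: 30.0
```

View pics/w4.png

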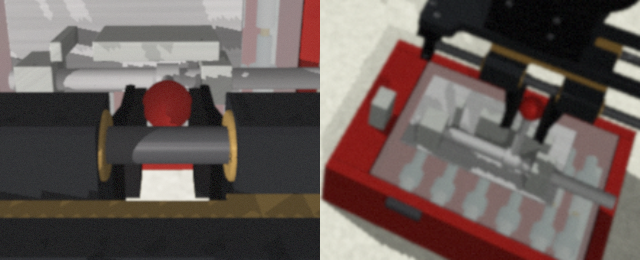

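The bolt has drawn about 45 mm and its tip has left the keeper. I'll give it a small nudge to the stop, then let go and rise.

```bash
python3 -m creep '[[0,0.006,0,0,0,0,1],[0,0.012,0,0,0,0,1],[0,0.012,0,0,0,0,1]]'
python3 -m creep '[[0,-0.003,0,0,0,0,1],[0,-0.003,0,0,0,0,-0.2],[0,-0.003,0,0,0,0,-0.2],[0,-0.003,0,0,0,0,-0.2],[0,-0.003,0,0,0,0,-0.2],[0,-0.003,0,0,0,0,-0.2],[0,-0.003,0,0,0,0,-0.2],[0,-0.003,0,0,0,0,-0.2]]'
```

```text
time_s: 7.05
ee_pos: [553.6, 245.0, 120.2]
tcp_rot: [-0.321, 3.123, -0.004]
wrist_force: [-2.3, -1.0, 5.3]
grip_width: 0.205
gripper_force: 30.0
time_s: 7.85
ee_pos: [552.6, 246.6, 119.2]
tcp_rot: [-0.324, 3.125, -0.0]
wrist_force: [-0.1, 0.3, 0.1]
grip_width: 0.594
gripper_force: 0.0
```

```bash
python3 -m creep '[[0,0,-0.06,0,0,0,-0.2],[0,0,-0.15,0,0,0,-0.2],[0,0,-0.3,0,0,0,-0.2],[0.15,0,-0.4,0,0,0,-0.2],[0.3,0,-0.4,0,0,0,-0.2],[0.3,0,-0.4,0,0,0,-0.2],[0.3,0,-0.4,0,0,0,-0.2]]'
python3 - <<'E'
from h import *
s=robot.grab_frame("scene");t=robot.grab_frame("top")
cv2.imwrite('pics/w5.png',np.hstack([cv2.resize(s[150:450,120:600],(480,300)),t[140:440,90:400]])[:,:,::-1])
E
```

```text
time_s: 8.55
ee_pos: [464.0, 228.2, 239.8]
tcp_rot: [-0.325, 3.123, 0.002]
wrist_force: [0.7, -1.1, -0.6]
grip_width: 0.604
gripper_force: 0.0
```

View pics/w5.png

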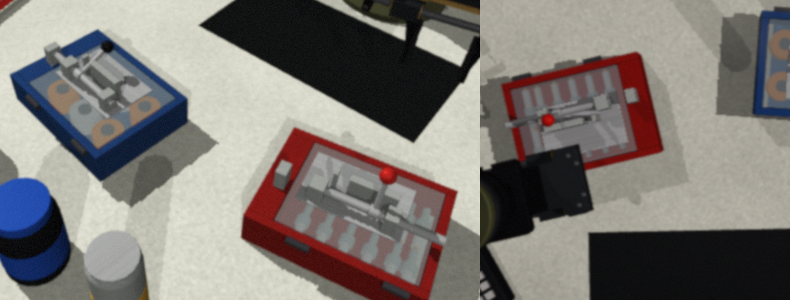

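The red knob stands upright at (388,175) in the left crop. The bolt is out of the keeper and fully back, the black knob is unmoved, and the arm is clear.

```bash
python3 -c "
from workcell import robot
print(robot.hand_in())"
```

```text
the job is handed in; nothing more can be done
None
```

The red case is unbolted: I lifted its knob to about upright, drew the bolt back about 48 mm to its stop and let go. The blue case's bolt and both lids were left alone, and the job is handed in at about 8.7 s of the 32 s allowed, though the hand-in gave no verdict.

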